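# Lock the board cradle's collar and shift its sliding jaw one hole

## Robot

A 6-joint arm with a two-finger parallel gripper is mounted at the origin on a cart in front of the work surface, level with it; the furniture and walls round the work are solid. World frame = base frame: x ahead of the robot, y to its left, z up, the work surface at z = 0. Lengths are in mm, angles in rad, forces in N, time in s.
With the tool pointing down it reaches from about 275 to 750 mm from the base axis. Payload 10.2 kg.
Tool frame: the origin (TCP) lies at the very end of the fingers, on their centre line; the grasp point (between the pads) lies 19 mm behind it; z points along the fingers, x is the direction in which the jaws open and shut, and the axes are right-handed (so a half turn about z gives the same grasp; the last joint's range is limited). The gripper opens to 85 mm and grips with 20 to 120 N. Pads are 22 mm wide; open, the fingers measure 114 mm over their backs; the gripper's body (76 mm by 85 mm) begins 54 mm behind the grasp point. The pads swing forward as they close: fully open they stand 13 mm farther back than shut.
Start: joints at [-1.001, 0.313, 1.498, -0, 1.331, -0.223], TCP at [373.962, -368.488, 231.294] pointing down, gripper open.
Joint ranges: [-2.94, 2.94], [-0.97, 2.17], [0.19, 2.56], [-1.23, 4.37], [0.02, 3.11], [-2.88, 2.88]. Speed limits (rad/s): [2.39, 2.39, 3.01, 3.14, 3.14, 3.14].

## Interface

Orientations are given as a unit quaternion [w, x, y, z].
In Python, from rig import telemetry, capture, camera_model, finish_job gives the robot as it stands.
- The arm moves only by the shell command python3 -m inch 'ROWS' [FORCE]. ROWS is JSON, a list of rows, each a list of 5 numbers: the shift along the tool's x, y, z in m, then the turn about the tool's z in rad, then the finger opening in m, from 0 to 0.0854. A call has exactly 5 rows; each row shifts and turns the pose as measured when the row begins, along the tool's axes as they then stand; what a row does not reach is not made up. A row lasts 1/12 s, in which the tool goes at most 41.7 mm and 7.16 degrees, less where a joint would pass 70% of its speed; a pose out of reach is approached as far as the arm can. A call with a gripper value outside its range is refused whole. The fingers move at their own pace and stop on an object; FORCE is the grip in N (left out, the last holds). Time passes only in rows, so rows that do not move let the fingers close, or fill a call up. It gives the time, the measured TCP pose, the force and the opening at its end, in the units of the state.
- telemetry.sense(): the state, without advancing time (a new reading comes with each control period).
- capture(name): name is "side" or "top"; returns the picture (384x512x3 uint8, blue, green, red); there is no depth.
- camera_model(name): a dict with "mtx" (3x3 intrinsics, pixels), "camera_from_world" (4x4, takes a point from world to camera coordinates). Camera axes: x right, y down, z forward; pixel columns grow to the right and rows downward; lengths in mm; the calibration is good to about 2 mm. A picture is of the moment at which its call begins. camera_model takes no time and is no camera call.
- finish_job(): hands the job in, once; it reports no verdict.
The state is a dict: "time_s": time; "joints": joint angles; "dq": joint speeds; "tau": joint torques, N m; "eef_pos": TCP position; "ee_rot": TCP orientation; "force": force on the tool from outside, world axes, zero at the start; "wrist_torque": the same for the moment, N m; "grip_width": opening from 0.0 (shut) to 1.0 (fully open).
Only numpy, scipy, OpenCV 4.12 (cv2) and the standard library are available. Lean on these libraries where they do the work, as an engineer would, in place of code of your own. Each camera call takes 0.05 s, during which the arm holds its last target. There are 200 camera calls.

## Task

Get the board cradle ready for the next board: first turn the blue lock collar clockwise (seen from above) until its white pointer is at the green mark, against the stop. Then pull up the black plunger knob on the yellow sliding section, slide the section along the bar to the next hole, the one beside the red clip (not the white one), and let the pin go fully home in that hole. Finish while still holding the knob in the gripper with the pin fully in; do not let go, and leave everything else on the mat where it is.

Things in the scene. Friction and masses are not known exactly. Their poses are not given: they have to be found in the camera images.
- cradle: Board cradle, fixed; grey base plate 90 x 230 mm on feet, its top 10 mm up. Origin: under the plate's centre, on the mat; x away from the robot, y along the index bar (to the robot's left). Bar at x = 0, top 45 mm up, slots 12 mm long at y = -34, -2, 30, 62, 94 mm. Collar axis at y = -80 mm. Black jaws reach x = 78 mm. Only collar, knob and its steel barrel stand above 63 mm.
- collar_grip (a point): Centre of the blue collar's grip block on its upright axis, 81.5 mm above the mat. Block: 46 mm between two ribbed flats (across this frame's x), 50 mm along y, 69.5 to 94.5 mm above the mat, on a flange of 60 mm diameter just below. Grip the flats from above. The frame turns with the collar: its x is at +0.6 rad to the cradle's x at joint value 0, at -0.6 rad at 1.2.
- collar (a joint): Angle of the lock collar, rad: grows clockwise seen from above; 0 = white pointer at the red mark (open), 1.2 = white pointer at the green mark, at the hard stop (locked). It stays where it is left; it takes about 0.1 N m to turn.
- knob_grip (a point): Middle of the black plunger knob, an upright cylinder 26 mm in diameter and 26 mm high, 78 to 104 mm above the mat with the pin home; 25 mm or more free all round. It rides on the yellow section over its pin: pulled up it lifts the pin, moved along the bar it slides the section. Frame parallel to the cradle's.
- pin_tip (a point): Lower, rounded tip of the plunger's steel pin (8 mm diameter), on the knob's axis; 33 mm above the mat when home, that is 12 mm down in a slot of the bar.
- plunger (a joint): Lift of the plunger, m: 0 = pin home in a slot, 0.018 = fully pulled up. A spring pushes it down with about 4 N at 0 and 9 N at 0.018. From 0.012 the pin is clear of the bar's top and the section can slide; let down between two holes it stays up on the bar.
- section (a joint): Slide of the yellow section (40 x 44 mm in plan, top 57 mm above the mat) with its jaw along the bar, m: 0 = start hole (cradle y = 30 mm), grows along the cradle's +y; 0.032 and -0.032 = the next holes. About 2 N of friction.
- red_clip: Red upright marker clip with a 14 x 16 mm head, 42 mm tall, fixed on the base plate on the robot's side of the bar, beside the wanted hole: same cradle y as that hole, 32 mm in front of the bar's middle. Origin: middle of its foot, axes parallel to the cradle's. It stands by one of the two holes next to the start hole.
- white_clip: White marker clip of the same shape, beside the other neighbouring hole, which is not wanted.
- solder_spool: Bystander: blue solder spool, 60 mm diameter, 31 mm high, loose; origin under its centre.
- tape_roll: Bystander: yellow tape roll, 56 mm diameter, 18 mm high, loose; origin under its centre.
- flux_bottle: Bystander: flux bottle with red top, 42 mm diameter, 125 mm high, loose; origin under its centre.
- esd_brush: Bystander: black brush lying on the mat behind the cradle, 136 x 17 x 9 mm, loose; origin under its middle.

How it is judged (in metres and radians):
On the way, in this order (a step that is already met when the one before it is completed fails the run):
1. the lock collar is turned to its green mark (at least 1.08 rad), the section still in its start hole (value of joint collar above 1.08 rad and not (value of joint section above 0.006 m or value of joint section below -0.006 m)), for 0.2 s.
2. the plunger is pulled up (at least 11 mm) while the section is still at the start hole (value of joint plunger above 0.011 m and not (value of joint section above 0.008 m or value of joint section below -0.008 m)), for 0.03 s.
At the end, for the whole second after the job is handed in: The collar is still at its green mark (at least 1.08 rad); the pin is in the hole beside the red clip (within 5 mm of the clip along the bar) and home (plunger lift under 2.5 mm); the section is at rest and the gripper's fingers still hold the knob (contact force over 3 N) through the last second (value of joint collar above 1.08 rad and y of pin_tip in the frame of red_clip between -0.005 and 0.005 m and value of joint plunger below 0.0025 m and contact force between the fingers and plunger above 3 N and linear speed of section below 0.01 m/s); the arm keeps its last pose, push and grip.
It fails at once if the section is slid off its start hole before the collar is locked ((value of joint section above 0.008 m or value of joint section below -0.008 m) and value of joint collar below 1 rad).
It fails at once if a bystander is moved by more than 15 mm (distance of any of solder_spool, tape_roll, flux_bottle, esd_brush from where it was at the start of the episode above 0.015 m).
It also fails if it takes over 42 s, if anything falls off the work surface, if the arm or the gripper's body presses on something with over 40 N, if the wrist force passes 120 N, or if a joint passes its speed limit or range.

## Working session

There is one attempt and no reset: what is moved stays moved. The work goes in short steps, Python scripts to look and compute and a shell command to move; the robot and the scene stay as the last step left them, time stands still between calls to the robot, and variables do not carry over. Pictures are saved under pics/ and viewed, about 8 in all and at most 12, crops included, and the job is handed in when it is done.

```bash
mkdir -p pics; ls
python3 - <<'E'
from rig import telemetry, capture, camera_model
import cv2,json
for n in("side","top"):
    cv2.imwrite(f"pics/{n}0.png",capture(n)); m=camera_model(n); print(n,m)
print(telemetry.sense())
E
```

```text
pics
side {'mtx': array([[426.47216902,   0.        , 252.02495523],
       [  0.        , 426.47216902, 185.86585944],
       [  0.        ,   0.        ,   1.        ]]), 'camera_from_world': array([[-2.27134447e-01,  9.73845682e-01,  5.87623997e-03,
         3.06500045e+02],
       [ 7.62147457e-01,  1.81508905e-01, -6.21438470e-01,
        -3.44234546e+02],
       [-6.06251760e-01, -1.36671522e-01, -7.83440935e-01,
         1.26844200e+03],
       [ 0.00000000e+00,  0.00000000e+00,  0.00000000e+00,
         1.00000000e+00]])}
top {'mtx': array([[428.69473003,   0.        , 248.823432  ],
       [  0.        , 428.69473003, 196.31614498],
       [  0.        ,   0.        ,   1.        ]]), 'camera_from_world': array([[ 1.29330863e-02, -9.99890043e-01,  7.25515075e-03,
        -1.87436791e+02],
       [-9.97180067e-01, -1.34337692e-02, -7.38339177e-02,
         5.63085771e+02],
       [ 7.39232632e-02, -6.27979128e-03, -9.97244160e-01,
         9.01017066e+02],
       [ 0.00000000e+00,  0.00000000e+00,  0.00000000e+00,
         1.00000000e+00]])}
{'time_s': 0.1, 'joints': array([-1.00140911e+00,  3.13421273e-01,  1.49834507e+00,  1.53730182e-05,
        1.33099331e+00, -2.23384280e-01]), 'dq': array([ 0.00160446, -0.00030212, -0.00350022, -0.00054237,  0.0012681 ,
       -0.00048295]), 'tau': array([ 2.27159879e-03, -4.12900114e+01, -2.60140389e+01, -1.29912910e-04,
        3.06675829e-03, -1.87778539e-06]), 'eef_pos': array([ 373.83626153, -368.29336647,  230.78440517]), 'ee_rot': array([-3.41523522e-04,  9.25283225e-01, -3.79276434e-01, -4.73172504e-04]), 'force': array([-0.43521956,  0.20874845, -0.15600766]), 'wrist_torque': array([ 0.01706414, -0.02141909, -0.00874205]), 'grip_width': 1.0009335401214219}
```

View pics/top0.png

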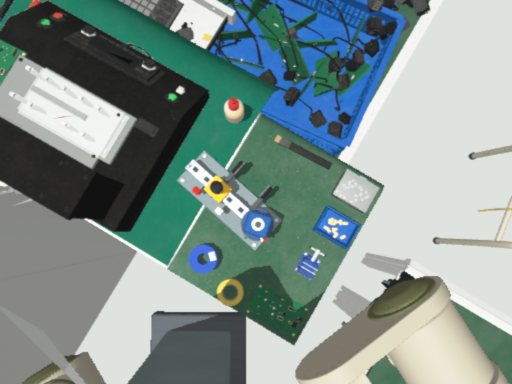

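View pics/side0.png

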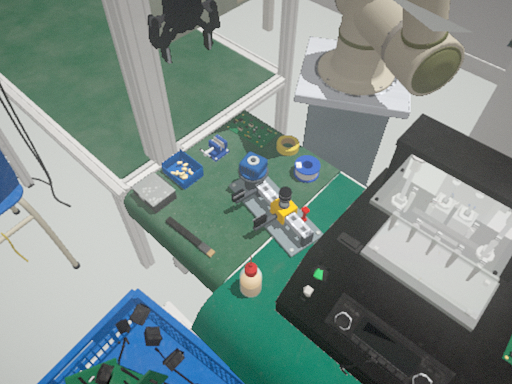

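Run:
```python
import cv2,numpy as np
t=cv2.imread("pics/top0.png")[140:260,165:295]; s=cv2.imread("pics/side0.png")[135:265,220:340]
t=cv2.resize(t,(600,554),interpolation=cv2.INTER_CUBIC); cv2.imwrite("pics/t1.png",t)
s=cv2.resize(s,(552,598),interpolation=cv2.INTER_CUBIC); cv2.imwrite("pics/s1.png",s)
```

```text
(no output)
```

View pics/t1.png

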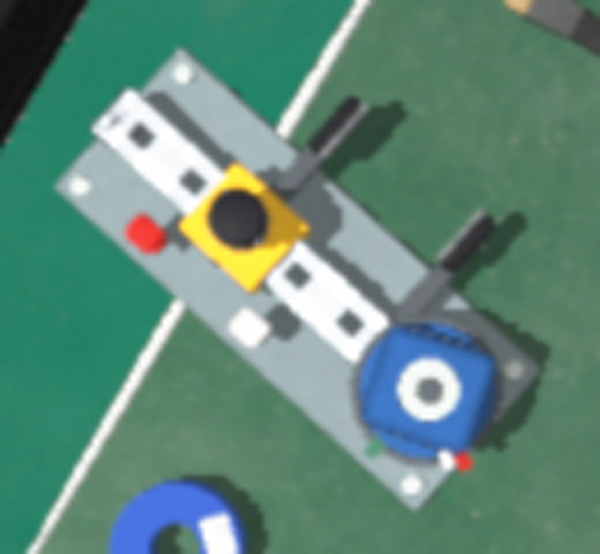

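View pics/s1.png

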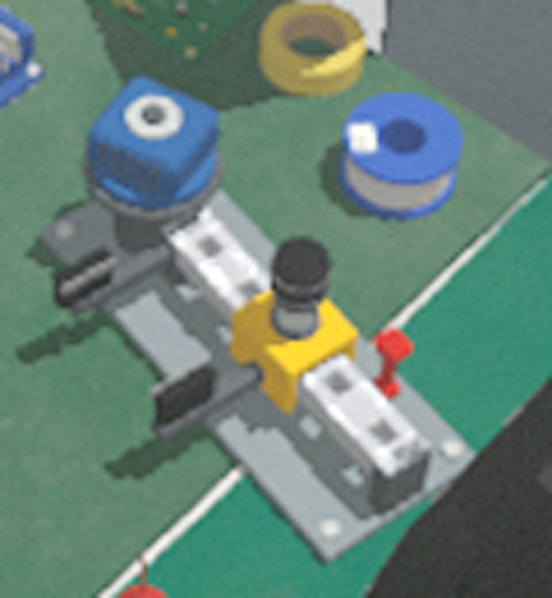

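Top crop (scale 4.615, offset 165,140): collar cap at (429,390), knob at (239,219), red clip at (146,233) on the +y side of the section, white clip at (250,328) on the -y side, pointer at red. The side view agrees, so the wanted slide is +32 mm. I'll measure these points next.

```bash
cat > h.py <<'E'
import numpy as np,cv2
from rig import camera_model
def ray(n,p):
    m=camera_model(n);T=m["camera_from_world"];R=T[:3,:3];c=-R.T@T[:3,3]
    d=R.T@np.linalg.inv(m["mtx"])@[p[0],p[1],1]; return c,d/np.linalg.norm(d)
def onz(n,p,z):
    c,d=ray(n,p); return c+d*(z-c[2])/d[2]
def tri(p,q):
    c,d=ray("top",p);e,f=ray("side",q)
    s=np.linalg.lstsq(np.c_[d,-f],e-c,rcond=None)[0];a,b=c+s[0]*d,e+s[1]*f
    return (a+b)/2,np.linalg.norm(a-b)
def blob(img,lo,hi,box,hsv=True):
    x0,y0,x1,y1=box;c=img[y0:y1,x0:x1]
    m=cv2.inRange(cv2.cvtColor(c,cv2.COLOR_BGR2HSV) if hsv else c,np.array(lo),np.array(hi))
    n,l,st,ce=cv2.connectedComponentsWithStats(m); k=1+np.argmax(st[1:,4])
    return ce[k]+[x0,y0],st[k]
E
python3 - <<'E'
from h import *
np.set_printoptions(precision=1,suppress=True)
t=cv2.imread("pics/top0.png");s=cv2.imread("pics/side0.png")
def W(n,img,lo,hi,box): p,st=blob(img,lo,hi,box);print(n,p,st);return p
kt=W("knob t",t,(0,0,0),(180,255,60),(208,178,226,197)); 
ct=W("collar cap t",t,(0,0,170),(180,60,255),(248,214,268,235))
cs=W("cap s",s,(0,0,150),(180,70,255),(243,152,264,170))
bt=W("collar blue t",t,(95,120,60),(125,255,255),(240,205,275,242))
rt=W("red t",t,(0,150,90),(8,255,255),(190,183,203,198))
rs=W("red s",s,(0,150,90),(8,255,255),(298,203,312,213))
wt=W("white t",t,(0,0,170),(180,60,255),(213,204,226,217))
S=lambda p:np.array(p)/4.6+[220,135]; T=lambda p:np.array(p)/4.615+[165,140]
C=onz("top",ct,94.5);K=onz("top",kt,104)
print("collar",C,onz("side",cs,94.5),tri(ct,cs))
print("knob",K,onz("side",S((300,258)),104),tri(kt,S((300,258))))
print("red",onz("top",rt,50),tri(rt,rs),"white",onz("top",wt,50))
cor=[onz("top",T(p),10) for p in((180,48),(57,187),(416,508),(540,370))]
cor=np.array(cor);print(cor,cor.mean(0),[np.linalg.norm(cor[i]-cor[i-1]) for i in range(4)])
v=K-C;print("dist",np.linalg.norm(v[:2]),"yaw by knob",np.arctan2(v[1],v[0])-np.pi/2)
e=cor[1]-cor[2]+cor[0]-cor[3];yw=np.arctan2(e[1],e[0])-np.pi/2;print("yaw by plate",yw)
yd=np.array([-np.sin(yw),np.cos(yw)]);c=cor.mean(0)[:2];print("pred collar",c-80*yd,"knob",c+30*yd)
print("machine corner",tri((127,230),(401,148)),tri((208,95),(250,384)))
E
```

```text
knob t [217.7 185.3] [ 4  4 10 11 45]
collar cap t [257.4 224. ] [  3   4  14  13 116]
cap s [253.  160.1] [ 4  4 13  9 81]
collar blue t [256.9 224.1] [  3   5  29  29 503]
red t [196.3 190.4] [ 3  4  8  7 40]
red s [305.  209.5] [ 4  4  7  6 32]
white t [218.5 209.7] [  0   0  13  13 136]
collar [ 505.7 -197.1   94.5] [ 502.8 -195.8   94.5] (array([ 505.5, -196.2,   97.4]), np.float64(1.8522166326971161))
knob [ 580.2 -118.2  104. ] [ 577.  -112.6  104. ] (array([ 579.5, -115.4,  106.5]), np.float64(5.947807730905939))
red [574.2 -70.2  50. ] (array([574. , -69. ,  50.4]), np.float64(2.5798175562086674)) white [ 534.6 -117.2   50. ]
[[ 666.1  -80.4   10. ]
 [ 598.8  -23.7   10. ]
 [ 450.2 -195.2   10. ]
 [ 515.4 -252.8   10. ]] [ 557.6 -138.    10. ] [np.float64(228.94292541645805), np.float64(87.98393044966198), np.float64(226.98767086794373), np.float64(87.00258906695521)]
dist 108.60208936318662 yaw by knob -0.7565182130559157
yaw by plate -0.7161714415078828
pred collar [ 505.1 -198.4] knob [ 577.3 -115.4]
machine corner (array([490.7,  63.1, 182. ]), np.float64(54.3076127570795)) (array([ 864.3,  -90.7, -204.9]), np.float64(50.06817796463942))
```

```bash
cat > go.py <<'E'
import sys,numpy as np
from rig import telemetry
from scipy.spatial.transform import Rotation as Ro
s=telemetry.sense();q=s["ee_rot"];R=Ro.from_quat([q[1],q[2],q[3],q[0]]).as_matrix()
yaw=np.arctan2(R[1,0],R[0,0])
np.set_printoptions(precision=2,suppress=True)
print("t",round(s["time_s"],2),"pos",s["eef_pos"],"yaw",round(yaw,3),"tilt",R[:2,2],"F",s["force"],"T",s["wrist_torque"],"w",round(85.4*s["grip_width"],1),"j",s["joints"])
if len(sys.argv)>4:
    a=list(map(float,sys.argv[1:5])); print("tool shift mm",R.T@(np.array(a[:3])-s["eef_pos"]),"turn",round(-(a[3]-yaw),3))
E
python3 -m inch '[[-0.005,-0.04,0.01,0,0.0854],[-0.005,-0.04,0.02,0,0.0854],[-0.005,-0.04,0.02,0,0.0854],[-0.005,-0.04,0.02,0,0.0854],[-0.005,-0.04,0.015,0,0.0854]]' 60; python3 go.py 504.8 -197 130 -0.12
```

```text
time_s: 0.52
eef_pos: [492.0, -217.4, 148.6]
ee_rot: [0.002, 0.923, -0.385, 0.002]
force: [-0.3, -1.2, 0.4]
grip_width: 1.002
t 0.52 pos [ 492.   -217.36  148.56] yaw -0.79 tilt [ 0. -0.] F [-0.28 -1.21  0.41] T [ 0.02  0.04 -0.03] w 85.5 j [-0.63  0.42  1.58 -0.    1.14  0.16]
tool shift mm [ -5.54 -23.46  18.49] turn -0.67
```

```bash
python3 -m inch '[[-0.0055,-0.0235,0,0,0.0854],[0,0,0,-0.124,0.0854],[0,0,0,-0.124,0.0854],[0,0,0,-0.124,0.0854],[0,0,0,-0.124,0.0854]]' >/dev/null;  python3 -m inch '[[0,0,0,-0.124,0.0854],[0,0,0,-0.1,0.0854],[0,0,0,0,0.0854],[0,0,0.01,0,0.0854],[0,0,0,0,0.0854]]'; python3 go.py 504.8 -197 72 -0.12
```

```text
time_s: 1.35
eef_pos: [506.2, -185.5, 129.8]
ee_rot: [-0.002, 1.0, -0.027, -0.005]
force: [0.2, 0.4, -0.7]
grip_width: 1.005
t 1.35 pos [ 506.21 -185.52  129.84] yaw -0.054 tilt [-0.01  0.  ] F [ 0.19  0.44 -0.75] T [ 0.03 -0.    0.01] w 85.8 j [-0.57  0.45  1.58 -0.    1.12 -0.51]
tool shift mm [-0.21 11.77 57.8 ] turn 0.066
```

```bash
python3 -m inch '[[0,0.012,0,0.066,0.0854],[0,0,0.005,0,0.0854],[0,0,0,0,0.0854],[0,0,0,0,0.0854],[0,0,0,0,0.0854]]' >/dev/null; python3 go.py 504.8 -197 72 -0.12
python3 - <<'E'
from rig import capture
import cv2
t=capture("top")[140:260,165:315];s=capture("side")[80:260,170:330]
s=cv2.resize(s,None,fx=2.67,fy=2.67,interpolation=cv2.INTER_CUBIC);t=cv2.resize(t,(375,300))
t=cv2.copyMakeBorder(t,0,s.shape[0]-300,0,0,cv2.BORDER_CONSTANT);cv2.imwrite("pics/a.png",cv2.hconcat([s,t]))
E
```

```text
t 1.77 pos [ 504.76 -196.52  122.25] yaw -0.127 tilt [-0.01  0.01] F [-0.04 -0.43  0.54] T [0.03 0.01 0.06] w 85.6 j [-0.59  0.47  1.58 -0.    1.11 -0.46]
tool shift mm [ 0.78  0.73 50.24] turn -0.007
```

View pics/a.png

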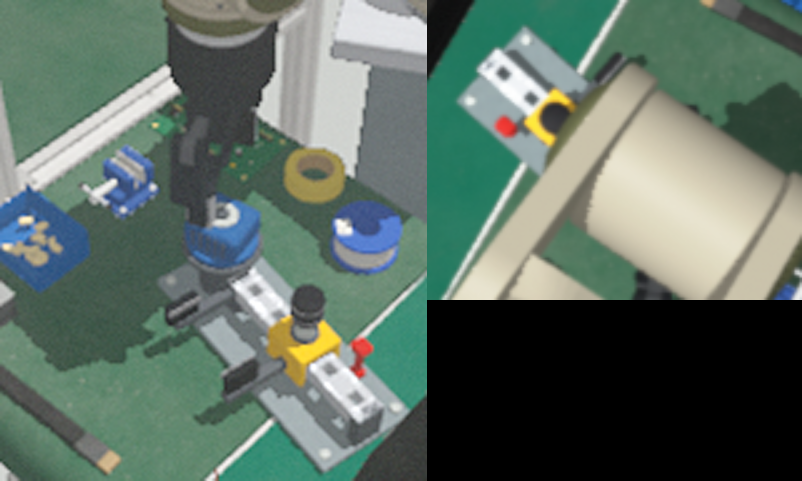

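The side view shows the open fingers straddling the collar block, with the near finger at (205,205) ahead of its flat. Next I go down.

```bash
python3 -m inch '[[0.0008,0.0007,0.012,0,0.0854],[0,0,0.012,0,0.0854],[0,0,0.01,0,0.0854],[0,0,0.006,0,0.0854],[0,0,0,0,0.0854]]' >/dev/null; python3 go.py 504.8 -197 72 -0.12
```

```text
t 2.28 pos [ 506.03 -196.64   82.04] yaw -0.125 tilt [-0.01  0.  ] F [-0.2   0.07 -0.37] T [-0.01  0.02  0.01] w 85.4 j [-0.59  0.52  1.61 -0.    1.02 -0.46]
tool shift mm [-1.07  0.55 10.05] turn -0.005
```

```bash
python3 -m inch '[[-0.001,0.0005,0.005,0,0.0854],[0,0,0.004,0,0.0854],[0,0,0,0,0.0854],[0,0,0,0,0.035],[0,0,0,0,0.035]]' 30 >/dev/null; python3 go.py 504.8 -197 72 -0.12;python3 -m inch '[[0,0,0,0,0.035],[0,0,0,0,0.035],[0,0,0,0,0.035],[0,0,0,0,0.035],[0,0,0,0,0.035]]' 30 >/dev/null; python3 go.py 504.8 -197 72 -0.12
```

```text
t 2.7 pos [ 505.25 -197.17   73.12] yaw -0.125 tilt [-0.01  0.  ] F [-1.    0.03  0.9 ] T [ 0.04 -0.02  0.04] w 64.2 j [-0.59  0.53  1.62 -0.    1.   -0.46]
tool shift mm [-0.46 -0.11  1.12] turn -0.005
t 3.12 pos [ 502.95 -197.15   73.97] yaw -0.124 tilt [-0.01  0.  ] F [-0.6  -1.44 -0.7 ] T [ 0.01  0.08 -0.03] w 47.6 j [-0.59  0.53  1.63 -0.    1.   -0.46]
tool shift mm [ 1.85 -0.37  1.94] turn -0.004
```

```bash
python3 -m inch '[[0,0,0,0.06,0.035],[0,0,0,0.12,0.035],[0,0,0,0.12,0.035],[0,0,0,0.12,0.035],[0,0,0,0.12,0.035]]' 50 >/dev/null; python3 go.py 503 -197 74 -1.32
```

```text
t 3.53 pos [ 502.63 -196.95   74.2 ] yaw -0.681 tilt [-0.02  0.  ] F [-1.19  0.32 -0.61] T [0.06 0.02 0.2 ] w 46.8 j [-0.59  0.53  1.63 -0.01  1.    0.1 ]
tool shift mm [ 0.33 -0.2   0.19] turn 0.639
```

```bash
python3 -m inch '[[0,0,0,0.12,0.035],[0,0,0,0.12,0.035],[0,0,0,0.12,0.035],[0,0,0,0.1,0.035],[0,0,0,0.08,0.035]]' >/dev/null; python3 go.py 503 -197 74 -1.32;  python3 -m inch '[[0,0,0,0.06,0.035],[0,0,0,0.06,0.035],[0,0,0,0.04,0.035],[0,0,0,0.04,0.035],[0,0,0,0.04,0.035]]' ; python3 go.py 503 -197 74 -1.32
```

```text
t 3.95 pos [ 502.75 -196.51   74.36] yaw -1.247 tilt [-0.02  0.  ] F [ 7.51  3.39 -2.2 ] T [ 0.66 -1.53  0.53] w 45.9 j [-0.59  0.53  1.63 -0.01  1.01  0.66]
tool shift mm [ 0.55 -0.08  0.35] turn 0.073
time_s: 4.37
eef_pos: [504.9, -196.0, 75.1]
ee_rot: [0.005, 0.739, -0.674, -0.005]
force: [0.6, -0.4, -3.4]
grip_width: 0.53
t 4.37 pos [ 504.88 -195.98   75.06] yaw -1.479 tilt [-0.01 -0.  ] F [ 0.63 -0.44 -3.35] T [ 0.23 -0.19  3.69] w 45.2 j [-0.58  0.53  1.62 -0.01  1.    0.9 ]
tool shift mm [0.85 1.95 1.09] turn -0.159
```

The wrist moment of 3.7 N m shows the collar is against the stop. I'll release it and lift straight up.

```bash
python3 -m inch '[[0,0,0,0,0.07],[0,0,0,0,0.07],[0,0,0,0,0.07],[0,0,-0.01,0,0.07],[0,0,-0.03,0,0.07]]' >/dev/null; python3 -m inch '[[0,0,-0.03,0,0.07],[0,0,-0.02,0,0.07],[0,0,0,0,0.07],[0,0,0,0,0.07],[0,0,0,0,0.07]]' >/dev/null; python3 go.py 577.5 -116 150 -0.72
```

```text
t 5.2 pos [ 506.47 -195.97  173.27] yaw -1.479 tilt [-0.01 -0.  ] F [ 0.15  0.52 -0.85] T [ 0.01 -0.03 -0.03] w 69.9 j [-0.58  0.41  1.52 -0.01  1.22  0.9 ]
tool shift mm [-73.14 -78.29  22.42] turn -0.759
```

```bash
python3 -m inch '[[-0.036,-0.039,0,0,0.07],[-0.036,-0.039,0,0,0.07],[0,0,0,-0.12,0.07],[0,0,0,-0.12,0.07],[0,0,0,-0.12,0.07]]' >/dev/null; python3 -m inch '[[0,0,0,-0.12,0.07],[0,0,0,-0.12,0.07],[0,0,0,-0.12,0.07],[0,0,0,0,0.07],[0,0,0,0,0.07]]' >/dev/null; python3 go.py 577.5 -116 150 -0.72;  python3 - <<'E'
from rig import capture
import cv2
s=capture("side");cv2.imwrite("pics/sb0.png",s);s=s[80:260,210:350]
cv2.imwrite("pics/b.png",cv2.resize(s,None,fx=3.3,fy=3.3,interpolation=cv2.INTER_CUBIC))
E
```

```text
t 6.03 pos [ 563.83 -126.27  161.93] yaw -0.742 tilt [-0.03  0.01] F [ 0.09 -0.53  0.21] T [ 0.01 -0.01  0.03] w 69.6 j [-0.42  0.5   1.41 -0.    1.26  0.32]
tool shift mm [  3.43 -16.96  11.63] turn -0.022
```

View pics/b.png

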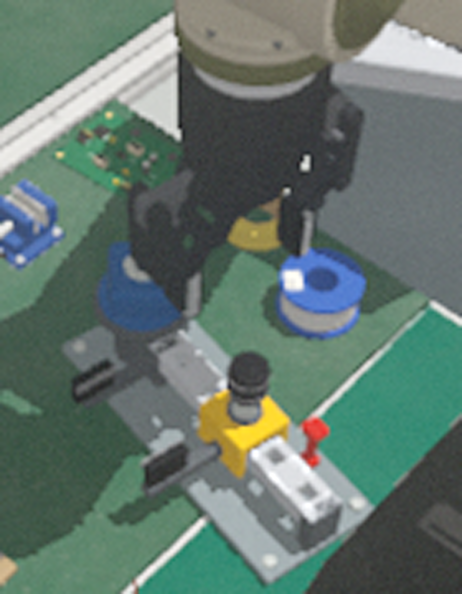

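The collar block has turned and the section is still in its start hole. The knob top is at crop (249,366), and both fingers hang clear of it. I'll refine the knob position.

```bash
python3 - <<'E'
from h import *
t=cv2.imread("pics/top0.png")
p=np.array((239,219))/4.615+[165,140]-.4; q=np.array((249,366))/3.3+[210,80]-.35
print(onz("top",p,104),onz("side",q,104),tri(p,q))
y,_=blob(t,(18,120,100),(35,255,255),(200,170,236,206));print(y,onz("top",y,57))
E
python3 -m inch '[[0.003,-0.017,0,0,0.07],[0,0,0,0,0.07],[0,0,0,0,0.07],[0,0,0,0,0.07],[0,0,0,0,0.07]]' >/dev/null; python3 go.py 577 -115 84 -0.72
```

```text
[ 576.74982183 -115.62964734  104.        ] [ 575.72302498 -113.10919911  104.        ] (array([ 576.48103008, -114.3627547 ,  104.62438415]), np.float64(2.6505810838019497))
[217.79094077 189.45644599] [ 576.25282549 -115.33878966   57.        ]
t 6.5 pos [ 576.71 -116.08  160.2 ] yaw -0.754 tilt [-0.03  0.01] F [-0.27  0.48  0.83] T [-0.   -0.04 -0.  ] w 69.8 j [-0.4   0.53  1.37 -0.    1.27  0.36]
tool shift mm [ 1.55 -2.08 76.16] turn -0.034
```

```bash
python3 -m inch '[[0.0015,-0.002,0.016,-0.034,0.07],[0,0,0.016,0,0.07],[0,0,0.016,0,0.07],[0,0,0.012,0,0.07],[0,0,0,0,0.07]]' >/dev/null; python3 go.py 576.5 -114.7 74 -0.72
```

```text
t 6.92 pos [ 576.73 -116.85   99.21] yaw -0.724 tilt [-0.03  0.01] F [-0.23  0.25  0.17] T [-0.02 -0.07  0.02] w 70.1 j [-0.4   0.59  1.44 -0.    1.14  0.33]
tool shift mm [-0.97 -1.78 25.23] turn -0.004
```

```bash
python3 -m inch '[[-0.001,-0.0015,0.012,0,0.07],[0,0,0.009,0,0.07],[0,0,0,0,0.07],[0,0,0,0,0.07],[0,0,0,0,0.07]]' >/dev/null; python3 go.py 576.5 -114.7 74 -0.72; python3 -m inch '[[0,0,0,0,0.015],[0,0,0,0,0.015],[0,0,0,0,0.015],[0,0,0,0,0.015],[0,0,0,0,0.015]]' 60 >/dev/null;python3 -m inch '[[0,0,0,0,0.015],[0,0,0,0,0.015],[0,0,0,0,0.015],[0,0,0,0,0.015],[0,0,0,0,0.015]]' >/dev/null; python3 go.py 576.5 -114.7 74 -0.72
```

```text
t 7.33 pos [ 576.62 -116.21   79.92] yaw -0.727 tilt [-0.03  0.01] F [-0.4   0.5   0.77] T [-0.01  0.03  0.02] w 69.8 j [-0.4   0.61  1.46 -0.    1.1   0.33]
tool shift mm [-0.96 -1.13  5.93] turn -0.007
t 8.17 pos [ 574.91 -114.23   82.86] yaw -0.726 tilt [-0.03  0.01] F [-0.84  0.88 -0.6 ] T [-0.18 -0.06  0.04] w 23.9 j [-0.39  0.61  1.46 -0.    1.11  0.33]
tool shift mm [ 1.75 -0.82  8.81] turn -0.006
```

Held (width 24), but high on the knob. I'll open and regrip about 9 mm lower.

```bash
python3 -m inch '[[0,0,0,0,0.05],[0,0,0,0,0.05],[0.0015,-0.0005,0.005,0,0.05],[0,0,0.006,0,0.05],[0,0,0,0,0.05]]' >/dev/null; python3 go.py 576 -114.5 73 -0.72
```

```text
t 8.58 pos [ 576.62 -115.04   71.34] yaw -0.727 tilt [-0.03  0.01] F [-0.67  0.27 -0.76] T [-0.03  0.02  0.01] w 49.8 j [-0.39  0.63  1.46 -0.    1.08  0.33]
tool shift mm [-0.86  0.03 -1.63] turn -0.007
```

```bash
python3 -m inch '[[-0.001,0,0,0,0.015],[0,0,0,0,0.015],[0,0,0,0,0.015],[0,0,0,0,0.015],[0,0,0,0,0.015]]' 70 >/dev/null;python3 -m inch '[[0,0,0,0,0.015],[0,0,0,0,0.015],[0,0,0,0,0.015],[0,0,0,0,0.015],[0,0,0,0,0.015]]' >/dev/null; python3 go.py 576 -114.5 73 -0.72
```

```text
t 9.42 pos [ 574.96 -113.65   71.19] yaw -0.726 tilt [-0.03  0.01] F [-0.25  0.99 -0.78] T [-0.21 -0.09  0.  ] w 24.6 j [-0.39  0.63  1.46 -0.    1.08  0.33]
tool shift mm [ 1.29 -0.03 -1.85] turn -0.006
```

```bash
python3 -m inch '[[0,0,-0.004,0,0.015],[0,0,-0.004,0,0.015],[0,0,-0.004,0,0.015],[0,0,-0.003,0,0.015],[0,0,0,0,0.015]]' >/dev/null; python3 go.py 575 -113.7 86.5 -0.72
```

```text
t 9.83 pos [ 574.88 -113.63   85.41] yaw -0.726 tilt [-0.03  0.01] F [ 1.63 -0.56 -8.15] T [-0.45 -0.72  0.01] w 24.3 j [-0.39  0.61  1.45 -0.    1.12  0.33]
tool shift mm [ 0.1  -0.01 -1.09] turn -0.006
```

Lift is 14.2 mm with 8.2 N, matching the spring. Now the slide, which is along tool -y (cradle +y).

```bash
python3 -m inch '[[0,0,-0.001,0,0.015],[0,-0.004,0,0,0.015],[0,-0.006,0,0,0.015],[0,-0.006,0,0,0.015],[0,0,0,0,0.015]]' >/dev/null; python3 go.py 596 -89.6 86.5 -0.72
```

```text
t 10.25 pos [ 585.76 -101.11   85.13] yaw -0.727 tilt [-0.04  0.01] F [ 1.34  0.08 -8.22] T [-0.41 -0.86 -0.06] w 24.1 j [-0.37  0.63  1.42 -0.    1.13  0.36]
tool shift mm [ -0.04 -15.39  -1.61] turn -0.007
```

```bash
python3 -m inch '[[0,-0.005,-0.001,0,0.015],[0,-0.004,-0.0005,0,0.015],[0,-0.003,0,0,0.015],[0,0,0,0,0.015],[0,0,0,0,0.015]]' >/dev/null; python3 go.py 596 -89.6 86.5 -0.72
```

```text
t 10.67 pos [594.89 -90.68  86.03] yaw -0.726 tilt [-0.04  0.01] F [ 0.06 -1.59 -8.96] T [-0.66 -0.58 -0.08] w 24.1 j [-0.34  0.64  1.39 -0.    1.14  0.38]
tool shift mm [ 0.1  -1.54 -0.5 ] turn -0.006
```

```bash
python3 -m inch '[[0,-0.0015,0,0,0.015],[0,0,0,0,0.015],[0,0,0.004,0,0.015],[0,0,0.004,0,0.015],[0,0,0,0,0.015]]' >/dev/null; python3 go.py 596 -89.6 71 -0.72
```

```text
t 11.08 pos [596.   -89.44  77.82] yaw -0.726 tilt [-0.03  0.01] F [ 0.99 -0.97 -5.49] T [-0.44 -0.51 -0.02] w 24.1 j [-0.34  0.65  1.4  -0.    1.13  0.38]
tool shift mm [0.33 0.02 6.81] turn -0.006
```

```bash
python3 -m inch '[[0,0,0.003,0,0.015],[0,0,0.003,0,0.015],[0,0,0.002,0,0.015],[0,0,0.001,0,0.015],[0,0,0,0,0.015]]' >/dev/null; python3 go.py 596 -89.6 71 -0.72
python3 - <<'E'
from rig import capture
import cv2
s=capture("side");cv2.imwrite("pics/sc0.png",s);s=s[100:260,210:350]
cv2.imwrite("pics/c.png",cv2.resize(s,None,fx=3.5,fy=3.5,interpolation=cv2.INTER_CUBIC))
E
```

```text
t 11.5 pos [596.38 -89.14  71.53] yaw -0.726 tilt [-0.03  0.01] F [-1.83 -0.45 -5.23] T [-0.44 -0.21 -0.04] w 24.4 j [-0.34  0.66  1.41 -0.    1.11  0.38]
tool shift mm [0.04 0.59 0.53] turn -0.006
```

View pics/c.png

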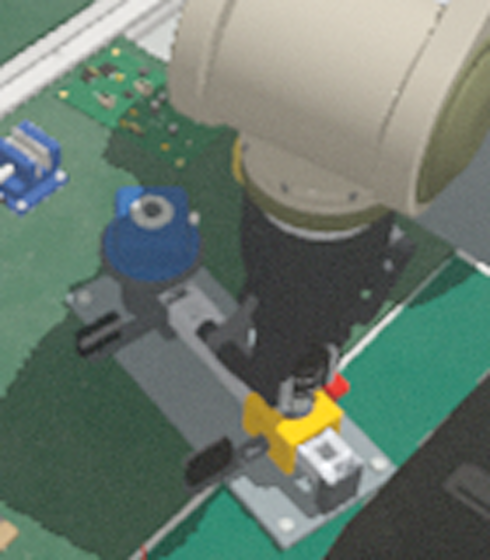

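The section now sits beside the red clip (336,386), with one slot showing past it at (328,452), and the knob is in the fingers. F_z still shows spring load, so I push down until it's carried by the stop.

```bash
python3 -m inch '[[0,0,0.001,0,0.015],[0,0,0.001,0,0.015],[0,0,0.001,0,0.015],[0,0,0.001,0,0.015],[0,0,0,0,0.015]]' >/dev/null; python3 go.py 596 -89.6 71 -0.72
```

```text
t 11.97 pos [596.87 -88.51  71.3 ] yaw -0.726 tilt [-0.03  0.01] F [-0.75 -0.91 -4.43] T [-0.35 -0.16 -0.05] w 24.3 j [-0.34  0.66  1.41 -0.    1.11  0.38]
tool shift mm [0.08 1.38 0.31] turn -0.006
```

```bash
python3 -m inch '[[0,0.001,0.003,0,0.015],[0,0,0.003,0,0.015],[0,0,0.003,0,0.015],[0,0,0.003,0,0.015],[0,0,0.002,0,0.015]]' >/dev/null; python3 go.py 596 -89.6 71 -0.72
```

```text
t 12.38 pos [597.53 -88.1   71.  ] yaw -0.725 tilt [-0.02  0.01] F [-8.2   1.71 10.43] T [ 0.08  1.18 -0.09] w 24.2 j [-0.34  0.66  1.41  0.    1.1   0.38]
tool shift mm [-0.15  2.14  0.02] turn -0.005
```

```bash
python3 -m inch '[[0,0.0015,0.001,0,0.015],[0,0,0.001,0,0.015],[0,0,0.001,0,0.015],[0,0,0.001,0,0.015],[0,0,0.001,0,0.015]]' >/dev/null; python3 go.py 596 -89.6 71 -0.72
python3 - <<'E'
from rig import capture
from h import *
s=capture("side");cv2.imwrite("pics/sd0.png",s);a=cv2.resize(s[140:190,225:285],None,fx=6,fy=6,interpolation=cv2.INTER_CUBIC)
t=capture("top");b=cv2.resize(t[140:260,165:295],None,fx=3,fy=3,interpolation=cv2.INTER_CUBIC)
a=cv2.copyMakeBorder(a,0,60,0,0,cv2.BORDER_CONSTANT);cv2.imwrite("pics/d.png",cv2.hconcat([a,b]))
E
python3 go.py
```

```text
t 12.8 pos [597.2  -88.44  71.06] yaw -0.725 tilt [-0.02  0.01] F [-5.35  2.34 10.48] T [ 0.28  0.91 -0.07] w 24.1 j [-0.34  0.65  1.41  0.    1.1   0.38]
tool shift mm [-0.12  1.67  0.07] turn -0.005
t 12.9 pos [597.21 -88.39  71.04] yaw -0.725 tilt [-0.02  0.01] F [-5.28  2.43 10.48] T [ 0.39  0.87 -0.05] w 24.2 j [-0.34  0.65  1.41  0.    1.1   0.38]
```

View pics/d.png

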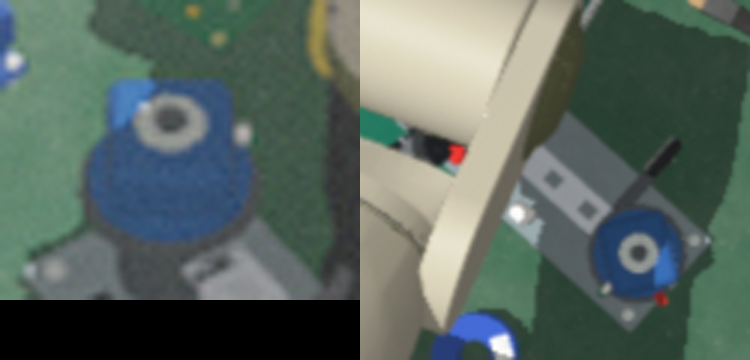

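The pointer at (605,288) is 71° clockwise from the red mark at (662,298), about 1.2 rad, and it covers the green mark. The pin is home: z matches the start grasp and a steady push of about 10 N is carried by the stop. Handing in.

```bash
python3 -c "
from rig import finish_job
print(finish_job())"; python3 go.py
```

```text
the job is handed in; nothing more can be done
None
the job is handed in; nothing more can be done
```

I locked the collar and moved the yellow section one hole along to the one beside the red clip. I handed the job in at about 12.9 s, still holding the knob; no verdict was given.

- **Collar:** I turned it clockwise until the wrist moment reached 3.7 N m, against the stop. The last picture shows the pointer about 71° (1.2 rad) from the red mark, where the green mark should be.
- **Plunger and slide:** I lifted it about 14 mm, with a spring load of 8.2 N, while the section was still in its start hole. I then slid it toward the red clip.
- **Pin home:** The tool height is 71.0 mm, against 71.2 mm when I gripped the knob at the start. A steady push of about 10 N downward is carried by the stop.
- **Grip:** The fingers are set to 70 N and read 24 mm on the 26 mm knob. An earlier grip was too high on the knob, so I regripped about 9 mm lower.

**Checks that disagreed:**
- **Slide length:** The tool moved about 33.7 mm rather than 32 mm. That is within the slot's play and the 5 mm limit.
- **Tool tilt:** The tool drifted 0.02–0.04 rad from vertical while working at the knob.
- **Knob position:** The two cameras differed by about 2.7 mm on where the knob was.

I didn't measure the loose items again at the end, but the tool worked only above the cradle and no unexpected contact force appeared.

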